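# Unclip the gear case and fetch the picket stub

## Task

Squeeze the two upright tabs on the gear case's clip-on cover together to release it, lift the cover off and stand it right way up on its feet in the middle of the rubber mat, lying lengthwise along the mat. Then take the aluminium picket stub out of the case and lay it, broad flange down, on the free floor of the steel tray beside the headlamp shell. Leave the piton in the case and everything else on the shelf where it is.

Things in the scene. Friction and masses are not known exactly. Their poses are not given: they have to be found in the camera images.
- case: Open green steel case fixed to the shelf, 200 (x) by 100 (y) by 60 (z) mm, closed by the cover at the start. Origin: centre of its underside; x along its length. Walls 5, floor 6 mm thick. A divider across x = 0 (up to z 30 mm) makes two compartments 93 by 90 mm, centred at x = +-48 mm. Two catches stick 7 mm inward from the long walls at mid-length (|x| under 22 mm, z 46 to 54 mm).
- cover: Loose grey plastic clip-on cover, 200 (x) by 100 (y) mm, about 0.18 kg. Origin: centre of the underside of its two end feet (86 mm wide, at x = +-90 mm); x along its length, y the line of the squeeze. Plate at z 28 to 33 mm. Seated, it lies as the case does, origin 32 mm above the case's origin, feet inside the case. Barbs under it (z 4 to 12 mm) catch under the case's catches with 2 mm play.
- tabs (a point): Middle point between the two upright tabs, on the cover's axis 58 mm above its origin. Each tab is 40 mm long (x), 6 mm thick, z 36 to 68 mm of the cover; ribbed outer faces 60 mm apart along y, 42 mm when fully squeezed; a low rib (22 mm wide, up to z 47 mm) lies between. Keep both squeezed with 15 to 40 N while lifting straight up: free of the catches after 25 mm, feet clear after 30 mm.
- tab_l (a joint): Travel in m of the tab on the cover's +y side: 0 released, 0.009 pressed fully in (towards -y of the cover). Spring: about 2 N to start, 5.6 N fully in. Its barb is free of the catch from about 0.006 (0.008 to be sure).
- tab_r (a joint): Travel in m of the tab on the cover's -y side: 0 released, 0.009 pressed fully in (towards +y of the cover). Same spring.
- mat: Thin black rubber mat fixed on the shelf, 230 (x) by 120 (y) by 3 mm. Origin: centre of its underside; x along its length.
- tray: Open steel tray fixed on the shelf, 180 (x) by 130 (y) by 26 mm high, walls and floor 4 mm. Origin: centre of its underside; x along its length. The headlamp shell lies in its half towards -x; the half towards +x is free (free floor centre at about x = +45 mm).
- picket: Aluminium snow picket stub, inverted T section, 70 mm long (x), about 0.16 kg: flat flange 36 mm wide (y) and 6 mm thick, upright web 10 mm thick (y) from z 6 to z 36 mm. Origin: centre of the flange's underside; z up. It lies flange down on the case's floor (origin 6 mm above the case's origin), long way about along the case, in one of the two compartments. Grip it by the web.
- piton: Rusted steel pin piton, 70 mm long (x), 16 mm wide shaft, 12 mm high, with a 34 mm wide head at its -x end. Lies in the other compartment of the case; leave it. Origin: centre of its underside.
- shell: Cracked amber plastic headlamp shell, round dome 68 mm across, 38 mm high, lying loose in the tray. Origin: centre of its underside.
- mug: White enamel mug, 80 mm across plus handle, 80 mm high, loose bystander. Origin: centre of its underside.
- tin: Plain steel food tin, 74 mm across, 80 mm high, loose bystander. Origin: centre of its underside.
- carabiner: Cobalt-blue locking carabiner, 121 by 71 by 15 mm, lying flat, loose bystander. Origin: centre of its underside.
- long_piton: Longer rusted pin piton, 150 mm long (x), 34 mm wide, 14 mm high, lying on the shelf, loose bystander. Origin: centre of its underside.
- flask: Steel vacuum flask standing upright, 70 mm across, 180 mm high, loose bystander. Origin: centre of its underside.
- fuel_bottle: Aluminium fuel bottle standing upright, 68 mm across, 140 mm high, loose bystander. Origin: centre of its underside.

How it is judged:
On the way, in this order (a step that is already met when the one before it is completed fails the run):
1. both tabs are squeezed in, at least 6 mm each, while the cover still sits on the case (value of joint each of tab_l, tab_r above 0.006 m and distance of cover from where it was at the start of the episode below 0.012 m), for 0.05 s.
2. the cover stands released on its feet on the mat, lengthwise, while the picket stub is still in the case (horizontal distance between cover and mat below 0.045 m and z of cover in the frame of mat below 0.01 m and angle between cover's own z axis and vertical below 0.12 rad and angle between the x axis of cover and the x axis of mat, either way round below 0.35 rad and linear speed of cover below 0.03 m/s and contact force between cover and the fingers below 0.05 N and horizontal distance between picket and case below 0.09 m), for 0.2 s.
At the end, for the whole second after the job is handed in: The cover stands level, still and released on its feet on the mat, within 45 mm of its centre and 0.35 rad of its length (either way round); the picket stub lies flange down (0.15 rad) and still on the tray's floor; the piton is in the case, within 30 mm of where it was (horizontal distance between cover and mat below 0.045 m and z of cover in the frame of mat below 0.01 m and angle between cover's own z axis and vertical below 0.12 rad and angle between the x axis of cover and the x axis of mat, either way round below 0.35 rad and linear speed of each of cover, picket below 0.03 m/s and contact force between cover and the fingers below 0.05 N and x of picket in the frame of tray between -0.085 and 0.085 m and y of picket in the frame of tray between -0.06 and 0.06 m and z of picket in the frame of tray below 0.012 m and angle between picket's own z axis and vertical below 0.15 rad and distance of piton from where it was at the start of the episode below 0.03 m); the robot touches nothing.
It fails at once if a bystander (mug, tin, carabiner, long piton, flask, fuel bottle or headlamp shell) is pushed more than 25 mm (distance of any of mug, tin, carabiner, long_piton, shell, flask, fuel_bottle from where it was at the start of the episode above 0.025 m).
It fails at once if one of these bystanders is tipped over (angle between any of mug, tin, carabiner, long_piton, shell, flask, fuel_bottle's own z axis and vertical above 0.4 rad).
It fails at once if the piton is taken out of the case (z of piton in the frame of case above 0.04 m).
It also fails if it takes over 64 s, if anything falls off the work surface, if the arm or the gripper's body presses on something with over 40 N, if the wrist force passes 120 N, or if a joint passes its speed limit or range.

## Robot

A 6-joint arm with a two-finger parallel gripper is mounted at the origin on the work surface. World frame = base frame: x ahead of the robot, y to its left, z up, the work surface at z = 0. Lengths are in m, angles in rad, forces in N, time in s.
With the tool pointing down it reaches from about 0.275 to 0.825 m from the base axis. Payload 4.9 kg.
Tool frame: the origin (TCP) lies on the front face of the gripper's body, between the roots of the fingers; the fingertips stand 73 mm ahead of it and the grasp point (between the pads) lies 54 mm ahead of it; z points along the fingers, y is the line along which they close (so a half turn about z gives the same grasp; the last joint's range is limited). The gripper opens to 85 mm and grips with 20 to 120 N. Pads are 22 mm wide; open, the fingers measure 114 mm over their backs; the gripper's body (76 mm by 85 mm) begins 54 mm behind the grasp point. The pads swing forward as they close: fully open they stand 13 mm farther back than shut.
Start: joints at [1.011, 0.326, -0.193, 1.052, 0, 1.437], TCP at [0.227, 0.501, 0.304] pointing down, gripper open.
Joint ranges: [-2.65, 2.65], [-0.97, 1.79], [-1.3, 1.35], [-1.93, 2.1], [-1.47, 1.37], [-3.14, 3.14]. Speed limits (rad/s): [2.57, 2.57, 3.14, 3.14, 3.14, 3.14].

## Interface

Orientations are given as [roll, pitch, yaw] about the fixed x, y, z axes, in that order (R = Rz(yaw) Ry(pitch) Rx(roll)).
In Python, from plant import bot gives the robot as it stands.
- The arm moves only by the tool jog_arm, never from a script. Its arguments are lists of equal length, an entry for each row: "dp": the shift along the tool's x, y, z scaled (see below), a list of three; "rotation": the turn, a rotation vector about the tool's x, y, z scaled (see below), a list of three; "hand": the opening, from 0 (shut) to 1 (fully open). A call has 1 to 20 rows; each row is the pose to reach, as a shift and turn from the pose commanded when the call began, along the tool's axes at that moment; what a row does not reach only later rows make up. The controller multiplies each number of a shift by 0.1 m and each number of a turn by 2 rad. A row lasts 1/12 s, in which the tool goes at most 41.7 mm and 7.16 degrees, less where a joint would pass 70% of its speed; a pose out of reach is approached as far as the arm can. A call with a number of a shift or a turn outside -1 to 1 is refused whole. A call with a gripper value outside its range is refused whole. The fingers move at their own pace and stop on an object; "grip_force" is the grip in N (left out, the last holds). Time passes only in rows, so rows that repeat a pose let the fingers close. It gives the time, the measured TCP pose, the force, the opening and the grip force at its end, in the units of the state.
- bot.observe(): the state, without advancing time (a new reading comes with each control period).
- bot.read_camera(name): name is "scene" or "top" or "wrist"; returns a dict with "color" (400x640x3 uint8, red, green, blue), "fovy" (degrees; the focal length in pixels is half the picture's height over the tangent of half this angle, whatever the lens; pixels are square), "cx", "cy" (the principal point, pixels), "dist" ([k1, k2, p1, p2, k3] as OpenCV has them; the pictures are not rectified), "world_to_cam" (4x4, takes a point from world to camera coordinates). Camera axes: x right, y down, z forward; pixel columns grow to the right and rows downward; lengths in m; the calibration is good to about 2 mm. A picture is of the moment at which its call begins. There is no depth.
- bot.close_job(): hands the job in; it is judged then, once.
Trained networks look in the newest picture that a camera, given by its name, has taken for a name from the list of things; names that differ only in an ending like _2 or _b are one class to them, and where a whole thing is asked for, a point or a joint stands for the part that bears it (a point fixed in the world has none). Each returns a list of dicts, best first, with "p" (0 to 1); they miss things now and then, are a little off and sometimes report something else, mostly with a low value. They report only what shows in the picture. A call takes as long as a camera call.
- bot.boxes_of(query, camera): "location" ([x, y, z] in m, in world coordinates, good to about 4 mm: the middle of the surface that is visible of it).
- bot.silhouettes(query, camera): "mask" (400x640 bool, what is visible of it).
- bot.place_of(query, camera): "location" ([x, y, z] in m, in world coordinates, good to about 4 mm: a listed point, or the origin of a listed thing).
The state is a dict: "time_s": time; "joints": joint angles; "dq": joint speeds; "joint_efforts": joint torques, N m; "tool_pos": TCP position; "tool_rot": TCP orientation; "contact_force": force on the tool from outside, world axes, zero at the start; "moment": the same for the moment, N m; "grip_width": finger opening in m; "grasp_force": force on a finger pad.
Only numpy, scipy, OpenCV 4.12 (cv2) and the standard library are available. Lean on these libraries where they do the work, as an engineer would, in place of code of your own. Each camera call takes 0.05 s, during which the arm holds its last target. There are 200 camera calls.

## Working session

There is one attempt and no reset: what is moved stays moved. The work goes in short steps, Python scripts to look and compute and a tool call to move; the robot and the scene stay as the last step left them, time stands still between calls to the robot, and variables do not carry over. Pictures are saved under pics/ and viewed, at most 10 in all, crops included, and the job is handed in when it is done.

Besides the shell and the picture viewer there is one more tool, called after ">>>" as name(argument=value, ...), one argument or row to a line, values as JSON. jog_arm: Moves the arm, as the interface text tells. Its arguments: {"type":"object","properties":{"dp":{"type":"array","items":{"type":"array","items":{"type":"number"}}},"rotation":{"type":"array","items":{"type":"array","items":{"type":"number"}}},"hand":{"type":"array","items":{"type":"number"}},"grip_force":{"type":"number"}},"required":["dp","rotation","hand"]}

```bash
ls; mkdir -p pics; python3 - <<'E'
from plant import bot
import cv2,numpy as np
for c in("top","scene"):
    r=bot.read_camera(c); cv2.imwrite(f"pics/{c}0.png",r["color"][:,:,::-1])
    print(c,r["fovy"],r["cx"],r["cy"],r["dist"],np.round(r["world_to_cam"],3).tolist())
    for q in("case","cover","tabs","mat","tray","shell","flask","fuel_bottle","mug","tin","carabiner","long_piton","picket","piton"):
        print(q,[(round(d["p"],2),np.round(d["location"],3).tolist()) for d in bot.place_of(q,c)[:2]])
s=bot.observe();print(s)
E
```

```text
pics
top 45.137547741722635 318.9954741517686 193.76123763139802 [-0.14273952  0.          0.          0.          0.        ] [[-0.005, -1.0, 0.004, 0.009], [-0.999, 0.005, -0.045, 0.561], [0.045, -0.004, -0.999, 1.332], [0.0, 0.0, 0.0, 1.0]]
case [(0.66, [0.494, -0.264, 0.002]), (0.22, [0.576, -0.013, -0.001])]
cover [(0.83, [0.491, -0.265, 0.034])]
tabs [(0.61, [0.497, -0.266, 0.089])]
mat [(0.84, [0.486, 0.283, -0.001])]
tray [(0.78, [0.576, -0.012, 0.001]), (0.66, [0.754, -0.308, 0.002])]
shell [(0.73, [0.593, -0.056, 0.006])]
flask [(0.89, [0.721, -0.153, 0.002])]
fuel_bottle [(0.83, [0.721, 0.166, -0.001]), (0.43, [0.577, -0.017, -0.003])]
mug [(0.79, [0.371, 0.095, -0.002])]
tin [(0.63, [0.366, -0.104, 0.0]), (0.57, [0.743, 0.273, -0.001])]
carabiner [(0.73, [0.742, 0.275, 0.002])]
long_piton [(0.64, [0.755, -0.31, 0.0])]
picket [(0.44, [0.59, -0.054, 0.005])]
piton []
scene 56.4812545253955 323.03276615600834 199.07025936948517 [-0.01239453  0.          0.          0.          0.        ] [[0.778, 0.628, -0.021, -0.427], [0.425, -0.55, -0.719, -0.201], [-0.463, 0.55, -0.695,
[... 715 characters left out ...]
icket []
piton []
{'time_s': 1.5, 'joints': array([ 1.01077460e+00,  3.26217247e-01, -1.92596473e-01,  1.05197191e+00,
       -4.82135481e-06,  1.43661327e+00]), 'dq': array([-0.00017172, -0.00018039, -0.00074128,  0.00064541, -0.00130556,
       -0.00050362]), 'joint_efforts': array([ 2.64103423e-03, -4.43326700e+01,  2.62751502e+01,  1.32822508e-03,
        1.53020142e-05, -4.36238309e-06]), 'tool_pos': array([0.22719393, 0.50091335, 0.30387278]), 'tool_rot': array([3.14158270e+00, 6.20910147e-06, 2.71575399e+00]), 'contact_force': array([ 0.96766544,  0.28893189, -1.56129087]), 'moment': array([-0.00597921,  0.00819976, -0.01976338]), 'grasp_force': 0.0, 'grip_width': 0.08548884578766672}
```

```bash
cat > h.py <<'E'
from plant import bot
import cv2,numpy as np
def K(r):
    f=200/np.tan(np.radians(r["fovy"]/2)); return np.array([[f,0,r["cx"]],[0,f,r["cy"]],[0,0,1]])
def topl(r,px,z):
    u=cv2.undistortPoints(np.float64(px).reshape(-1,1,2),K(r),np.array(r["dist"]))[:,0]
    T=r["world_to_cam"];R=T[:3,:3];c=-R.T@T[:3,3]
    d=np.c_[u,np.ones(len(u))]@R
    return (c+d*((z-c[2])/d[:,2])[:,None])[:,:2]
def proj(r,P):
    T=r["world_to_cam"]
    return cv2.projectPoints(np.float64(P).reshape(-1,1,3),cv2.Rodrigues(T[:3,:3])[0],T[:3,3],K(r),np.array(r["dist"]))[0][:,0]
def rect(r,m,z):
    cs=max(cv2.findContours(m.astype(np.uint8),cv2.RETR_EXTERNAL,cv2.CHAIN_APPROX_NONE)[0],key=cv2.contourArea)
    p=topl(r,cs[:,0],z)
    c,s,a=cv2.minAreaRect((p*1000).astype(np.float32))
    if s[0]<s[1]: s=s[::-1];a+=90
    return np.round(c,1),np.round(s,1),round((a+90)%180-90,1)
E
python3 - <<'E'
from h import *
r=bot.read_camera("top")
for q,z in(("cover",.065),("case",.06),("mat",.003),("tray",.026),("shell",.02),("tin",.08),("mug",.08),("flask",.18),("fuel_bottle",.14),("carabiner",.015),("long_piton",.014)):
    d=bot.silhouettes(q,"top")
    if d: print(q,round(d[0]["p"],2),*rect(r,d[0]["mask"],z))
E
```

```text
cover 0.67 [ 491.7 -264.9] [200.3 101.2] -0.5
case 0.72 [ 492.  -208.4] [189.3  13.7] -0.5
mat 0.87 [485.4 283.5] [235.9 123.6] -21.7
tray 0.93 [576.4 -14.9] [180.2 133.9] -74.4
shell 0.72 [590.  -53.9] [64.1 61.4] 89.7
tin 0.75 [ 374.7 -101.5] [77.1 69.3] 44.6
mug 0.93 [367.  103.2] [109.   80.1] -51.0
flask 0.53 [ 492.4 -238. ] [182.3  92.2] -0.6
fuel_bottle 0.78 [705.1 150.8] [75.2 61.5] 44.8
carabiner 0.57 [737.9 269.9] [117.8  71.5] 89.5
long_piton 0.74 [ 747.7 -307.9] [153.2  37.7] -77.5
```

View pics/top0.png

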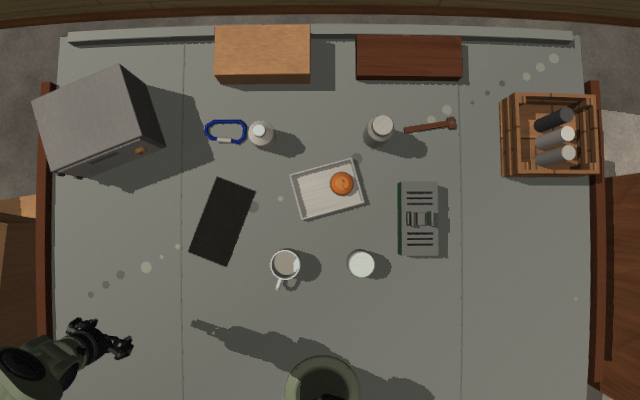

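View pics/scene0.png

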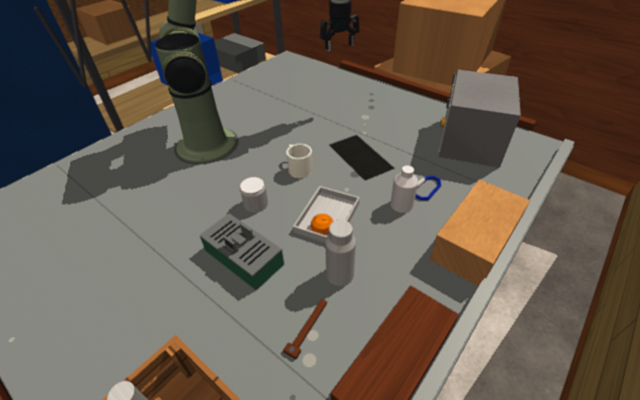

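The top view shows the cover upright along world x at px (418,218), the mat at (222,222), the tray at (328,190) with the shell at (342,183), and the tin and mug below. The scene view agrees and shows the cover latched. I'm moving above the cover.

>>> jog_arm(
  dp=[
    [-0.3,-0.3,0],
    [-0.6,-0.6,0],
    [-1,-1,0],
    [-1,-1,0],
    [-1,-1,0],
  ],
  rotation=[
    [0,0,-0.05],
    [0,0,-0.1],
    [0,0,-0.15],
    [0,0,-0.208],
    [0,0,-0.208],
  ],
  hand=[1,1,1,1,1],
)

```text
time_s: 2.52
tool_pos: [0.2776, 0.3657, 0.304]
tool_rot: [-3.14, 0.0, 3.131]
contact_force: [0.8, 0.5, -0.8]
grip_width: 0.0853
grasp_force: 0.0
```

>>> jog_arm(
  dp=[
    [-0.12,-0.33,0],
    [-0.24,-0.66,0],
    [-0.34,-1,0],
  ],
  rotation=[
    [0,0,0],
    [0,0,0],
    [0,0,0],
  ],
  hand=[1,1,1],
)

```text
time_s: 2.77
tool_pos: [0.3105, 0.2681, 0.3041]
tool_rot: [3.141, 0.001, 3.132]
contact_force: [1.2, -0.8, -0.1]
grip_width: 0.0858
grasp_force: 0.0
```

>>> jog_arm(
  dp=[
    [-0.12,-0.33,0],
    [-0.24,-0.66,0],
    [-0.34,-1,0],
  ],
  rotation=[
    [0,0,0],
    [0,0,0],
    [0,0,0],
  ],
  hand=[1,1,1],
)

```text
time_s: 3.02
tool_pos: [0.3438, 0.1672, 0.3043]
tool_rot: [3.141, 0.002, 3.131]
contact_force: [-0.0, 0.3, 0.7]
grip_width: 0.085
grasp_force: 0.0
```

>>> jog_arm(
  dp=[
    [-0.12,-0.33,0],
    [-0.24,-0.66,0],
    [-0.34,-1,0],
  ],
  rotation=[
    [0,0,0],
    [0,0,0],
    [0,0,0],
  ],
  hand=[1,1,1],
)

```text
time_s: 3.27
tool_pos: [0.3771, 0.0666, 0.3043]
tool_rot: [3.141, 0.002, 3.131]
contact_force: [0.8, 0.5, 0.5]
grip_width: 0.0857
grasp_force: 0.0
```

>>> jog_arm(
  dp=[
    [-0.12,-0.33,0],
    [-0.24,-0.66,0],
    [-0.34,-1,0],
  ],
  rotation=[
    [0,0,0],
    [0,0,0],
    [0,0,0],
  ],
  hand=[1,1,1],
)

```text
time_s: 3.52
tool_pos: [0.4102, -0.0341, 0.3043]
tool_rot: [3.141, 0.002, 3.13]
contact_force: [2.0, 0.2, 0.1]
grip_width: 0.0855
grasp_force: 0.0
```

>>> jog_arm(
  dp=[
    [-0.12,-0.33,0],
    [-0.24,-0.66,0],
    [-0.34,-1,0],
  ],
  rotation=[
    [0,0,0],
    [0,0,0],
    [0,0,0],
  ],
  hand=[1,1,1],
)

```text
time_s: 3.77
tool_pos: [0.4433, -0.1345, 0.3041]
tool_rot: [3.141, 0.001, 3.13]
contact_force: [0.4, 0.5, -0.3]
grip_width: 0.0852
grasp_force: 0.0
```

>>> jog_arm(
  dp=[
    [-0.12,-0.33,0],
    [-0.24,-0.66,0],
    [-0.34,-1,0],
    [-0.34,-1,0],
    [-0.34,-1,0],
  ],
  rotation=[
    [0,0,0],
    [0,0,0],
    [0,0,0],
    [0,0,0],
    [0,0,0],
  ],
  hand=[1,1,1,1,1],
)

```text
time_s: 4.18
tool_pos: [0.4759, -0.2346, 0.3033]
tool_rot: [3.141, 0.0, 3.128]
contact_force: [-0.6, -0.6, 0.0]
grip_width: 0.0853
grasp_force: 0.0
```

>>> jog_arm(
  dp=[
    [-0.16,-0.3,0.3],
    [-0.16,-0.3,0.6],
    [-0.16,-0.3,0.6],
    [-0.16,-0.3,0.6],
  ],
  rotation=[
    [0,0,0],
    [0,0,0],
    [0,0,0],
    [0,0,0],
  ],
  hand=[1,1,1,1],
)

```text
time_s: 4.52
tool_pos: [0.4898, -0.2614, 0.2425]
tool_rot: [3.138, -0.004, 3.132]
contact_force: [0.5, 0.7, 0.8]
grip_width: 0.0854
grasp_force: 0.0
```

```bash
python3 - <<'E'
from h import *
r=bot.read_camera("wrist"); cv2.imwrite("pics/w1.png",r["color"][:,:,::-1])
s=bot.observe();print(s["tool_pos"],s["tool_rot"])
for q in("tabs","cover"): print(q,[(round(d["p"],2),np.round(d["location"],4).tolist()) for d in bot.place_of(q,"wrist")[:2]])
d=bot.silhouettes("cover","wrist"); print(rect(r,d[0]["mask"],.065))
E
```

```text
[ 0.49056257 -0.26195918  0.2441532 ] [ 3.14015113e+00 -1.29567602e-03  3.13277288e+00]
tabs [(0.61, [0.4904, -0.2661, 0.089])]
cover [(0.74, [0.4936, -0.2632, 0.0342])]
(array([ 493.3, -265.5]), array([202.5, 102.8]), -0.2)
```

View pics/w1.png

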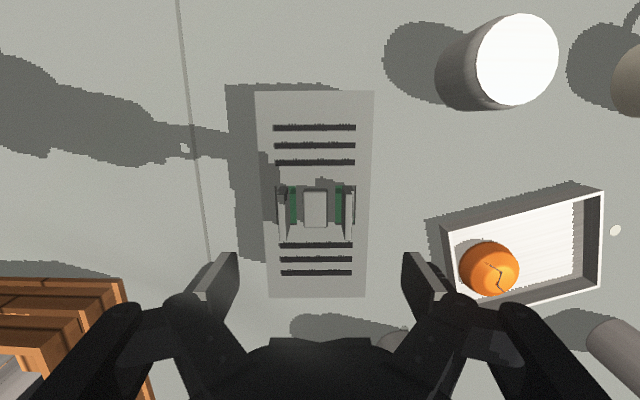

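The wrist view shows the cover squarely between the fingers, with its tabs at px (282,213) and (350,215). I'm descending and squeezing.

>>> jog_arm(
  dp=[
    [-0.02,-0.03,0.3],
    [-0.02,-0.03,0.6],
    [-0.02,-0.03,0.8],
    [-0.02,-0.03,0.9],
    [-0.02,-0.03,0.98],
    [-0.02,-0.03,0.98],
    [-0.02,-0.03,0.98],
  ],
  rotation=[
    [0,0,0],
    [0,0,0],
    [0,0,0],
    [0,0,0],
    [0,0,0],
    [0,0,0],
    [0,0,0],
  ],
  hand=[1,1,1,1,1,1,1],
)

```text
time_s: 5.3
tool_pos: [0.4934, -0.2669, 0.147]
tool_rot: [-3.141, 0.001, 3.132]
contact_force: [-0.6, -0.1, 1.0]
grip_width: 0.0849
grasp_force: 0.0
```

>>> jog_arm(
  dp=[
    [0,0,0],
    [0,0,0],
    [0,0,0],
    [0,0,0],
    [0,0,0],
    [0,0,0],
    [0,0,0],
    [0,0,0],
    [0,0,0],
    [0,0,0],
  ],
  rotation=[
    [0,0,0],
    [0,0,0],
    [0,0,0],
    [0,0,0],
    [0,0,0],
    [0,0,0],
    [0,0,0],
    [0,0,0],
    [0,0,0],
    [0,0,0],
  ],
  hand=[0.3,0.3,0.3,0.3,0.3,0.3,0.3,0.3,0.3,0.3],
  grip_force=30,
)

```text
time_s: 6.13
tool_pos: [0.4936, -0.2658, 0.1479]
tool_rot: [3.14, 0.003, 3.133]
contact_force: [-0.8, 5.5, 12.9]
grip_width: 0.0386
grasp_force: 29.5
```

>>> jog_arm(
  dp=[
    [0,0,-0.03],
    [0,0,-0.06],
    [0,0,-0.1],
    [0,0,-0.1],
  ],
  rotation=[
    [0,0,0],
    [0,0,0],
    [0,0,0],
    [0,0,0],
  ],
  hand=[0.3,0.3,0.3,0.3],
)

```text
time_s: 6.47
tool_pos: [0.4926, -0.2666, 0.1563]
tool_rot: [3.141, -0.0, 3.132]
contact_force: [-0.8, 1.4, -2.0]
grip_width: 0.0378
grasp_force: 31.3
```

```bash
python3 - <<'E'
from h import *
r=bot.read_camera("wrist"); cv2.imwrite("pics/w2.png",r["color"][:,:,::-1])
print(bot.observe())
for c in("wrist","scene"):
  if c=="scene": bot.read_camera(c)
  for q in("tabs","cover"): print(q,[(round(d["p"],2),np.round(d["location"],4).tolist()) for d in bot.place_of(q,c)[:2]])
E
```

```text
{'time_s': 6.5167, 'joints': array([-6.27852682e-01,  4.85195584e-01, -3.62983546e-01,  7.22922506e-01,
        3.16993369e-05, -6.18021791e-01]), 'dq': array([-0.0009034 ,  0.00747211, -0.00462018, -0.01113622, -0.00063302,
        0.00244409]), 'joint_efforts': array([ -0.36878823, -49.47850943,  22.9869175 ,  -0.19080967,
        -0.18115957,   0.05794712]), 'tool_pos': array([ 0.49259086, -0.26658484,  0.15599133]), 'tool_rot': array([ 3.14138991e+00, -2.30466941e-04,  3.13176178e+00]), 'contact_force': array([ 0.40211832,  0.88689869, -1.69788107]), 'moment': array([ 0.18822427, -0.00600507,  0.04431998]), 'grasp_force': 31.40147030353546, 'grip_width': 0.03811979652977418}
tabs [(0.79, [0.4882, -0.2638, 0.0997])]
cover [(0.95, [0.4929, -0.2665, 0.0421])]
tabs [(0.57, [0.4911, -0.2651, 0.0948])]
cover [(0.87, [0.4888, -0.2696, 0.0379]), (0.65, [0.5768, -0.0152, 0.0013])]
```

View pics/w2.png

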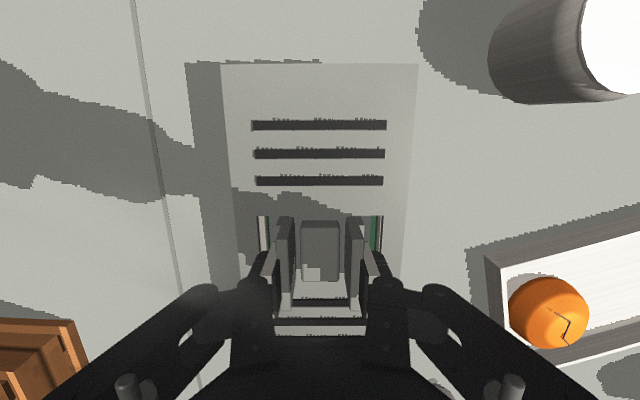

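The wrist view shows both tabs pinched at px (283,260) and (355,260), and the load is about 1.7 N, so the cover is free. I'm lifting straight up.

>>> jog_arm(
  dp=[
    [0,0,-0.07],
    [0,0,-0.14],
    [0,0,-0.24],
    [0,0,-0.4],
    [0,0,-0.65],
    [0,0,-0.95],
    [0,0,-1],
    [0,0,-1],
  ],
  rotation=[
    [0,0,0],
    [0,0,0],
    [0,0,0],
    [0,0,0],
    [0,0,0],
    [0,0,0],
    [0,0,0],
    [0,0,0],
  ],
  hand=[0.3,0.3,0.3,0.3,0.3,0.3,0.3,0.3],
)

```text
time_s: 7.43
tool_pos: [0.4942, -0.2677, 0.2592]
tool_rot: [-3.138, 0.005, 3.132]
contact_force: [0.5, -0.1, -2.1]
grip_width: 0.0379
grasp_force: 31.3
```

>>> jog_arm(
  dp=[
    [0,0.1,-0.1],
    [0,0.3,-0.15],
    [0,0.55,-0.2],
    [0,0.8,-0.2],
    [0,1,-0.2],
  ],
  rotation=[
    [0,0,0],
    [0,0,0],
    [0,0,0],
    [0,0,0],
    [0,0,0],
  ],
  hand=[0.3,0.3,0.3,0.3,0.3],
)

```text
time_s: 7.85
tool_pos: [0.4926, -0.1642, 0.2751]
tool_rot: [3.14, -0.002, 3.132]
contact_force: [0.6, -0.1, -1.7]
grip_width: 0.0383
grasp_force: 31.3
```

```bash
python3 - <<'E'
from h import *
r=bot.read_camera("top")
print(bot.observe()["tool_pos"])
for q in("cover","picket","piton","case","tray","mat"):
  print(q,[(round(d["p"],2),np.round(d["location"],4).tolist()) for d in bot.place_of(q,"top")[:2]])
  for d in bot.silhouettes(q,"top")[:1]: print(rect(r,d["mask"],{"case":.06,"cover":.2,"tray":.026,"mat":.003}.get(q,.03)))
c=r["color"][150:290,340:480]; cv2.imwrite("pics/t2.png",cv2.resize(c[:,:,::-1],None,fx=4,fy=4,interpolation=2))
E
```

```text
[ 0.49217557 -0.16096725  0.27483598]
cover [(0.76, [0.4889, -0.165, 0.1581]), (0.66, [0.7539, -0.3091, 0.0046])]
(array([ 544.8, -161.2]), array([100.3,  89.3]), 89.8)
picket []
piton []
case []
(array([ 582.3, -302.9]), array([19.4, 19.1]), 89.0)
tray [(0.8, [0.5769, -0.0158, -0.0012])]
(array([575.8, -14.2]), array([179.3, 132.5]), -74.8)
mat [(0.7, [0.4856, 0.2809, 0.0009])]
(array([484.5, 283.1]), array([231.1, 122. ]), -21.9)
```

View pics/t2.png

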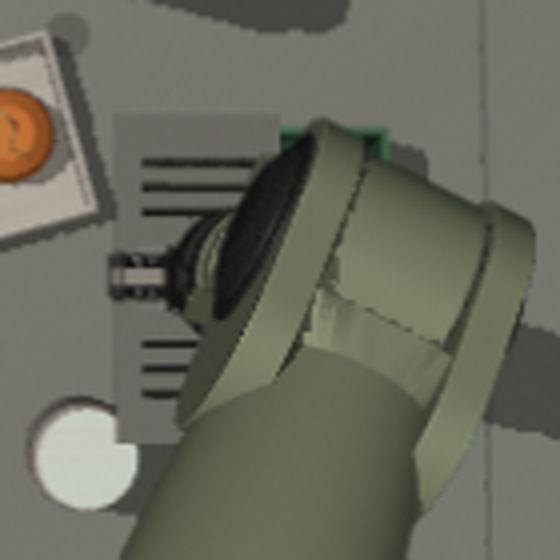

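The crop shows the cover level in the gripper at px (180,280) and the case open behind the arm. I'm carrying the cover to the mat.

>>> jog_arm(
  dp=[
    [0,0.25,0],
    [0,0.5,0],
    [0,0.75,0],
    [0.02,1,0],
  ],
  rotation=[
    [0,0,0],
    [0,0,0],
    [0,0,0],
    [0,0,0],
  ],
  hand=[0.3,0.3,0.3,0.3],
)

```text
time_s: 8.83
tool_pos: [0.4929, -0.066, 0.2759]
tool_rot: [3.142, 0.0, 3.131]
contact_force: [0.6, -0.4, -2.3]
grip_width: 0.038
grasp_force: 31.3
```

>>> jog_arm(
  dp=[
    [0,0.25,0],
    [0,0.5,0],
    [0,0.75,0],
    [0.03,1,0],
  ],
  rotation=[
    [0,0,0],
    [0,0,0],
    [0,0,0],
    [0,0,0],
  ],
  hand=[0.3,0.3,0.3,0.3],
)

```text
time_s: 9.17
tool_pos: [0.491, 0.0344, 0.276]
tool_rot: [-3.142, 0.001, 3.131]
contact_force: [0.6, 0.1, -2.0]
grip_width: 0.0378
grasp_force: 31.3
```

>>> jog_arm(
  dp=[
    [0,0.25,0],
    [0,0.5,0],
    [0,0.75,0],
    [0.03,1,0],
  ],
  rotation=[
    [0,0,0],
    [0,0,0],
    [0,0,0],
    [0,0,0],
  ],
  hand=[0.3,0.3,0.3,0.3],
)

```text
time_s: 9.5
tool_pos: [0.489, 0.1345, 0.276]
tool_rot: [3.142, 0.001, 3.131]
contact_force: [-0.0, -0.2, -1.9]
grip_width: 0.0378
grasp_force: 31.3
```

>>> jog_arm(
  dp=[
    [0,0.25,0],
    [0,0.5,0],
    [0,0.75,0],
    [0.03,1,0],
    [0.03,1,0],
    [0.03,1,0],
    [0.03,1,0],
  ],
  rotation=[
    [0,0,0.03],
    [0,0,0.07],
    [0,0,0.11],
    [0,0,0.15],
    [0,0,0.187],
    [0,0,0.187],
    [0,0,0.187],
  ],
  hand=[0.3,0.3,0.3,0.3,0.3,0.3,0.3],
)

```text
time_s: 10.08
tool_pos: [0.4866, 0.2334, 0.2757]
tool_rot: [-3.141, -0.0, 2.76]
contact_force: [0.3, -0.4, -1.3]
grip_width: 0.0382
grasp_force: 31.4
```

```bash
python3 - <<'E'
from h import *
r=bot.read_camera("top")
s=bot.observe();print(s["tool_pos"],s["tool_rot"],s["grip_width"])
for q in("picket","piton","case","cover"):
  print(q,[(round(d["p"],2),np.round(d["location"],4).tolist()) for d in bot.place_of(q,"top")[:2]])
  for d in bot.silhouettes(q,"top")[:1]: print(rect(r,d["mask"],{"case":.06,"picket":.04,"piton":.018,"cover":.19}[q]))
c=r["color"][170:265,380:460]; cv2.imwrite("pics/t3.png",cv2.resize(c[:,:,::-1],None,fx=6,fy=6,interpolation=2))
E
```

```text
[0.48664769 0.23303044 0.27575792] [-3.14115073e+00 -1.05751942e-04  2.75903243e+00] 0.03810745619412912
picket [(0.84, [0.5409, -0.2679, 0.0064]), (0.67, [0.3716, 0.098, -0.0012])]
(array([ 536.8, -261. ]), array([68.9, 39.2]), -0.4)
piton [(0.47, [0.4437, -0.2626, 0.0066])]
(array([ 445.1, -263. ]), array([69.8, 36.8]), -0.5)
case [(0.62, [0.4926, -0.2615, -0.0007])]
(array([ 493.1, -257.9]), array([203.6, 112.9]), -0.7)
cover [(0.92, [0.4852, 0.2331, 0.1624]), (0.65, [0.7251, 0.162, -0.0033])]
(array([536.8, 213.6]), array([100.8,  90.4]), 67.3)
```

View pics/t3.png

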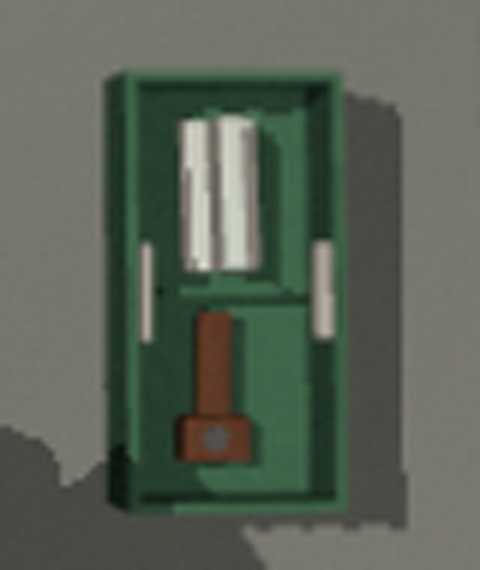

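The crop shows the picket in the far compartment at crop px (220,193), almost along the case, and the piton in the near one at (217,385). I'm lowering the cover onto the mat.

>>> jog_arm(
  dp=[
    [0.07,0.15,0],
    [0.14,0.3,0.1],
    [0.2,0.45,0.3],
    [0.2,0.45,0.6],
    [0.2,0.45,0.9],
    [0.2,0.45,1],
    [0.2,0.45,1],
  ],
  rotation=[
    [0,0,0],
    [0,0,0],
    [0,0,0],
    [0,0,0],
    [0,0,0],
    [0,0,0],
    [0,0,0],
  ],
  hand=[0.3,0.3,0.3,0.3,0.3,0.3,0.3],
)

```text
time_s: 11.12
tool_pos: [0.483, 0.2818, 0.1731]
tool_rot: [-3.137, -0.004, 2.758]
contact_force: [0.0, -1.1, -1.5]
grip_width: 0.038
grasp_force: 31.4
```

>>> jog_arm(
  dp=[
    [0,0,0.15],
    [0,0,0.3],
    [0,0,0.4],
    [0,0,0.47],
    [0,0,0.5],
    [0,0,0.5],
    [0,0,0.5],
  ],
  rotation=[
    [0,0,0],
    [0,0,0],
    [0,0,0],
    [0,0,0],
    [0,0,0],
    [0,0,0],
    [0,0,0],
  ],
  hand=[0.3,0.3,0.3,0.3,0.3,0.3,0.3],
)

```text
time_s: 11.7
tool_pos: [0.4854, 0.2828, 0.1266]
tool_rot: [3.141, 0.001, 2.758]
contact_force: [0.7, -0.7, -2.4]
grip_width: 0.0377
grasp_force: 31.4
```

```bash
python3 - <<'E'
from h import *
s=bot.observe();print(s["tool_pos"],s["tool_rot"],s["contact_force"])
for c in("scene","wrist"):
  r=bot.read_camera(c)
  for q in("cover","mat"): print(q,[(round(d["p"],2),np.round(d["location"],4).tolist()) for d in bot.place_of(q,c)[:1]])
  if c=="scene": cv2.imwrite("pics/s2.png",cv2.resize(r["color"][80:230,270:470,::-1],None,fx=3,fy=3))
E
```

```text
[0.48538053 0.28284279 0.12659834] [3.14092545e+00 6.61383264e-04 2.75773468e+00] [ 0.68125401 -0.70302244 -2.37728719]
cover [(0.66, [0.4842, 0.2797, 0.0088])]
mat [(0.86, [0.4834, 0.2806, 0.0019])]
cover [(0.69, [0.488, 0.2834, 0.0131])]
mat []
```

View pics/s2.png

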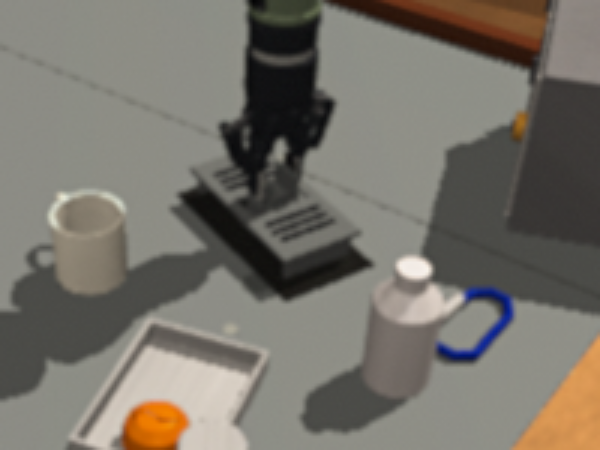

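The view shows the cover aligned over the mat, with its front edge near px (285,275), and hovering by a few mm. I'm feeling downwards.

>>> jog_arm(
  dp=[
    [0,0,0.02],
    [0,0,0.04],
    [0,0,0.05],
    [0,0,0.05],
    [0,0,0.05],
  ],
  rotation=[
    [0,0,0],
    [0,0,0],
    [0,0,0],
    [0,0,0],
    [0,0,0],
  ],
  hand=[0.3,0.3,0.3,0.3,0.3],
)

```text
time_s: 12.42
tool_pos: [0.4848, 0.2826, 0.1207]
tool_rot: [-3.141, -0.0, 2.758]
contact_force: [0.6, 0.2, -2.6]
grip_width: 0.0384
grasp_force: 31.4
```

>>> jog_arm(
  dp=[
    [0,0,0.01],
    [0,0,0.015],
    [0,0,0.015],
    [0,0,0.015],
  ],
  rotation=[
    [0,0,0],
    [0,0,0],
    [0,0,0],
    [0,0,0],
  ],
  hand=[0.3,0.3,0.3,0.3],
)

```text
time_s: 12.75
tool_pos: [0.485, 0.2827, 0.1194]
tool_rot: [3.142, 0.0, 2.758]
contact_force: [0.5, 0.8, -1.3]
grip_width: 0.0384
grasp_force: 31.5
```

>>> jog_arm(
  dp=[
    [0,0,0.01],
    [0,0,0.015],
    [0,0,0.015],
  ],
  rotation=[
    [0,0,0],
    [0,0,0],
    [0,0,0],
  ],
  hand=[0.3,0.3,0.3],
)

```text
time_s: 13.0
tool_pos: [0.4851, 0.2828, 0.1192]
tool_rot: [3.141, 0.001, 2.758]
contact_force: [-3.1, -1.0, 8.3]
grip_width: 0.0379
grasp_force: 33.8
```

Contact is made, so I'm releasing and going up.

>>> jog_arm(
  dp=[
    [0,0,0],
    [0,0,0],
    [0,0,0],
    [0,0,0],
    [0,0,0],
    [0,0,0],
    [0,0,0],
    [0,0,0],
    [0,0,0],
  ],
  rotation=[
    [0,0,0],
    [0,0,0],
    [0,0,0],
    [0,0,0],
    [0,0,0],
    [0,0,0],
    [0,0,0],
    [0,0,0],
    [0,0,0],
  ],
  hand=[0.6,0.8,1,1,1,1,1,1,1],
)

```text
time_s: 13.75
tool_pos: [0.4849, 0.2827, 0.1179]
tool_rot: [-3.142, -0.0, 2.758]
contact_force: [0.4, 0.6, 0.1]
grip_width: 0.0854
grasp_force: 0.0
```

>>> jog_arm(
  dp=[
    [0,0,-0.1],
    [0,0,-0.25],
    [0,0,-0.5],
    [0,0,-0.8],
    [0,0,-1],
    [0,0,-1],
  ],
  rotation=[
    [0,0,0],
    [0,0,0],
    [0,0,0],
    [0,0,0],
    [0,0,0],
    [0,0,0],
  ],
  hand=[1,1,1,1,1,1],
)

```text
time_s: 14.25
tool_pos: [0.4873, 0.2838, 0.2233]
tool_rot: [3.136, 0.006, 2.758]
contact_force: [1.6, 0.6, -0.0]
grip_width: 0.0854
grasp_force: 0.0
```

```bash
python3 - <<'E'
from h import *
s=bot.observe();print(s["tool_pos"],s["tool_rot"],s["grip_width"])
for c in("scene","wrist"):
  r=bot.read_camera(c)
  for q in("cover","tabs"): print(q,[(round(d["p"],2),np.round(d["location"],4).tolist()) for d in bot.place_of(q,c)[:1]])
  for d in bot.silhouettes("cover",c)[:1]: print(rect(r,d["mask"],.036))
cv2.imwrite("pics/w3.png",r["color"][:,:,::-1])
E
```

```text
[0.48729204 0.28375374 0.22332739] [3.13571588 0.00590814 2.75789586] 0.0854337356587924
cover [(0.21, [0.7576, -0.313, -0.001])]
tabs [(0.89, [0.4817, 0.2863, 0.0597])]
(array([494.5, 276.2]), array([228.4, 119.9]), -20.3)
cover [(0.68, [0.4854, 0.2804, 0.0035])]
tabs [(0.95, [0.4828, 0.2827, 0.0584])]
(array([484.6, 282.5]), array([200.8, 100.8]), -22.0)
```

View pics/w3.png

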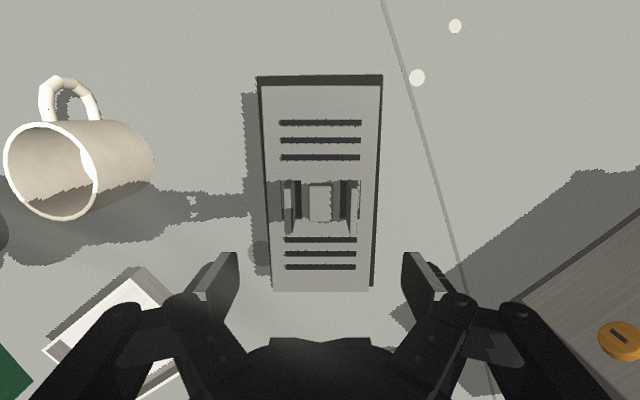

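The wrist view shows the cover standing centred on the mat at px (320,185), released, with its tabs sprung out. Next is the picket.

>>> jog_arm(
  dp=[
    [-0.1,-0.2,-0.1],
    [-0.25,-0.45,-0.2],
    [-0.45,-0.75,-0.2],
    [-0.6,-1,-0.2],
    [-0.6,-1,-0.2],
    [-0.6,-1,-0.2],
  ],
  rotation=[
    [0,0,-0.04],
    [0,0,-0.1],
    [0,0,-0.15],
    [0,0,-0.2],
    [0,0,-0.2],
    [0,0,-0.2],
  ],
  hand=[1,1,1,1,1,1],
)

```text
time_s: 15.15
tool_pos: [0.5031, 0.1662, 0.2374]
tool_rot: [3.141, -0.001, -3.129]
contact_force: [0.2, 1.0, 0.1]
grip_width: 0.0856
grasp_force: 0.0
```

>>> jog_arm(
  dp=[
    [-0.03,-0.33,0],
    [-0.06,-0.66,0],
    [-0.08,-1,0],
  ],
  rotation=[
    [0,0,0],
    [0,0,0],
    [0,0,0],
  ],
  hand=[0.8,0.7,0.6],
)

```text
time_s: 15.4
tool_pos: [0.5127, 0.0682, 0.2375]
tool_rot: [3.141, -0.0, -3.123]
contact_force: [0.3, 0.2, -0.2]
grip_width: 0.052
grasp_force: 0.0
```

>>> jog_arm(
  dp=[
    [-0.03,-0.33,0],
    [-0.06,-0.66,0],
    [-0.08,-1,0],
  ],
  rotation=[
    [0,0,0],
    [0,0,0],
    [0,0,0],
  ],
  hand=[0.6,0.6,0.6],
)

```text
time_s: 15.65
tool_pos: [0.5225, -0.0323, 0.2375]
tool_rot: [3.141, -0.0, -3.124]
contact_force: [0.1, -0.2, -0.2]
grip_width: 0.0512
grasp_force: 0.0
```

>>> jog_arm(
  dp=[
    [-0.03,-0.33,0],
    [-0.06,-0.66,0],
    [-0.08,-1,0],
  ],
  rotation=[
    [0,0,0],
    [0,0,0],
    [0,0,0],
  ],
  hand=[0.6,0.6,0.6],
)

```text
time_s: 15.9
tool_pos: [0.5323, -0.1322, 0.2375]
tool_rot: [3.141, -0.0, -3.125]
contact_force: [0.7, 0.6, 0.3]
grip_width: 0.0515
grasp_force: 0.0
```

>>> jog_arm(
  dp=[
    [-0.03,-0.33,0],
    [-0.06,-0.66,0],
    [-0.08,-1,0],
    [-0.08,-1,0],
    [-0.08,-1,0],
    [-0.08,-1,0],
  ],
  rotation=[
    [0,0,0],
    [0,0,0],
    [0,0,0],
    [0,0,0],
    [0,0,0],
    [0,0,0],
  ],
  hand=[0.6,0.6,0.6,0.6,0.6,0.6],
)

```text
time_s: 16.4
tool_pos: [0.5416, -0.2307, 0.2372]
tool_rot: [3.14, -0.001, -3.125]
contact_force: [0.3, 0.5, -0.7]
grip_width: 0.0511
grasp_force: 0.0
```

```bash
python3 - <<'E'
from h import *
r=bot.read_camera("wrist"); cv2.imwrite("pics/w4.png",r["color"][:,:,::-1])
s=bot.observe();print(s["tool_pos"],s["tool_rot"],s["grip_width"])
print([(round(d["p"],2),np.round(d["location"],4).tolist()) for d in bot.place_of("picket","wrist")[:2]])
for d in bot.silhouettes("picket","wrist")[:1]: print(rect(r,d["mask"],.012),rect(r,d["mask"],.042))
E
```

```text
[ 0.54155857 -0.2302358   0.23733856] [ 3.14027672e+00 -1.10681289e-03 -3.12408857e+00] 0.05123331870187644
[(0.59, [0.5366, -0.2703, 0.008])]
(array([ 543.3, -268. ]), array([82.2, 37.5]), 1.4) (array([ 535.5, -264.3]), array([73.9, 33.7]), 1.4)
```

View pics/w4.png

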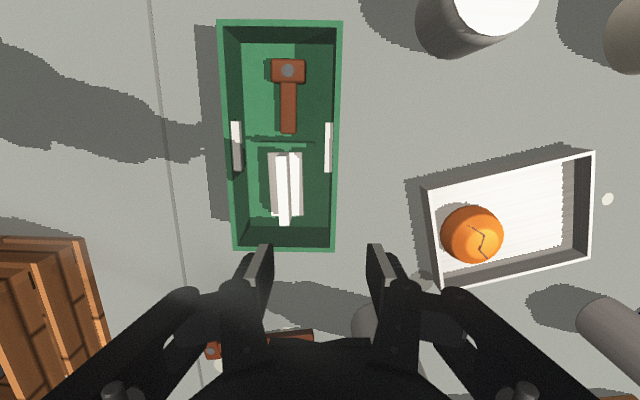

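The wrist view shows the picket at px (285,188), web up, in the compartment nearer the gripper in the picture. The piton is at (288,95). I'm fitting the picket's pose to the mask.

```bash
cat > fit.py <<'E'
from h import *
from scipy.optimize import minimize
def box(x0,x1,y0,y1,z0,z1): return np.array([[a,b,c] for a in(x0,x1) for b in(y0,y1) for c in(z0,z1)])
B=[box(-.035,.035,-.018,.018,0,.006),box(-.035,.035,-.005,.005,.006,.036)]
def fit(r,m,x0,z):
    def cost(p):
        c,s=np.cos(p[2]),np.sin(p[2]);R=np.array([[c,-s,0],[s,c,0],[0,0,1]]);im=np.zeros((1600,2560),np.uint8)
        for b in B:
            h=cv2.convexHull(((proj(r,b@R.T+[p[0],p[1],z])+.5)*4).astype(np.int32)); cv2.fillConvexPoly(im,h,1)
        im=im.astype(bool); return 1-(im&M).sum()/(im|M).sum()
    M=cv2.resize(m.astype(np.uint8),(2560,1600),interpolation=0)>0
    s=np.array(x0);S=np.vstack([s,s+[.01,0,0],s+[0,.01,0],s+[0,0,.1]])
    return minimize(cost,x0,method="Nelder-Mead",options=dict(initial_simplex=S,maxiter=120))
E
python3 - <<'E'
from fit import *
for c in("wrist","top"):
    r=bot.read_camera(c)
    for d in bot.silhouettes("picket",c)[:1]:
        o=fit(r,d["mask"],[.54,-.266,.02],.006);print(c,d["p"],np.round(o.x,4),o.fun)
r=bot.read_camera("wrist");g=r["color"].astype(int).min(2)
for y in(160,180,200,215): print(y,g[y,266:306].tolist())
E
```

```text
wrist 0.93 [ 0.5372 -0.2679  0.0192] 0.03687074829931969
top 0.46 [ 0.5196 -0.256   0.1219] 0.7872460496613995
160 [57, 54, 99, 160, 172, 170, 172, 174, 177, 170, 212, 245, 246, 245, 246, 246, 245, 247, 246, 247, 252, 187, 143, 143, 203, 245, 244, 244, 245, 245, 243, 246, 248, 252, 199, 168, 160, 87, 62, 66]
180 [65, 67, 57, 75, 156, 172, 166, 164, 172, 168, 163, 212, 247, 247, 246, 246, 247, 246, 247, 247, 249, 251, 183, 137, 141, 214, 244, 242, 244, 245, 242, 242, 246, 251, 193, 172, 176, 110, 67, 65]
200 [66, 61, 62, 61, 53, 152, 167, 169, 161, 162, 168, 167, 190, 244, 247, 245, 246, 247, 246, 246, 246, 248, 241, 168, 139, 134, 245, 246, 243, 243, 242, 240, 243, 250, 187, 167, 170, 156, 83, 63]
215 [95, 96, 93, 94, 91, 91, 143, 155, 153, 148, 155, 157, 152, 197, 244, 246, 244, 243, 243, 243, 243, 245, 246, 225, 149, 139, 138, 156, 156, 158, 158, 141, 139, 137, 100, 87, 83, 89, 72, 61]
```

>>> jog_arm(
  dp=[
    [0.05,-0.2,0],
    [0.05,-0.38,0.1],
    [0.05,-0.38,0.3],
    [0.05,-0.38,0.6],
    [0.05,-0.38,0.8],
    [0.05,-0.38,0.8],
    [0.05,-0.38,0.8],
  ],
  rotation=[
    [0,0,0],
    [0,0,0],
    [0,0,0],
    [0,0,0],
    [0,0,0],
    [0,0,0],
    [0,0,0],
  ],
  hand=[0.37,0.37,0.37,0.37,0.37,0.37,0.37],
)

```text
time_s: 17.38
tool_pos: [0.5366, -0.2695, 0.1572]
tool_rot: [3.14, -0.002, -3.125]
contact_force: [-0.5, -0.8, -0.2]
grip_width: 0.0315
grasp_force: 0.0
```

```bash
python3 - <<'E'
from fit import *
r=bot.read_camera("wrist"); s=bot.observe();print(s["tool_pos"],s["tool_rot"],s["grip_width"])
for d in bot.silhouettes("picket","wrist")[:1]:
    o=fit(r,d["mask"],[.537,-.268,.02],.006);print(d["p"],np.round(o.x,4),o.fun)
E
```

```text
[ 0.53748064 -0.27002235  0.15854912] [-3.14149042e+00  1.77970897e-04 -3.12522590e+00] 0.03143047249163109
0.62 [ 0.5376 -0.2676  0.0247] 0.017024707165552266
```

>>> jog_arm(
  dp=[
    [0,0.02,0.15],
    [0,0.02,0.3],
    [0,0.02,0.45],
    [0,0.02,0.58],
    [0,0.02,0.64],
    [0,0.02,0.64],
    [0,0.02,0.64],
  ],
  rotation=[
    [0,0,0],
    [0,0,0],
    [0,0,0],
    [0,0,0],
    [0,0,0],
    [0,0,0],
    [0,0,0],
  ],
  hand=[0.37,0.37,0.37,0.37,0.37,0.37,0.37],
)

```text
time_s: 18.07
tool_pos: [0.5379, -0.2684, 0.0951]
tool_rot: [-3.141, 0.001, -3.125]
contact_force: [0.9, -0.2, 0.4]
grip_width: 0.0319
grasp_force: 0.0
```

>>> jog_arm(
  dp=[
    [0,0,0],
    [0,0,0],
    [0,0,0],
    [0,0,0],
    [0,0,0],
    [0,0,0],
    [0,0,0],
  ],
  rotation=[
    [0,0,0],
    [0,0,0],
    [0,0,0],
    [0,0,0],
    [0,0,0],
    [0,0,0],
    [0,0,0],
  ],
  hand=[0,0,0,0,0,0,0],
  grip_force=60,
)

```text
time_s: 18.65
tool_pos: [0.5381, -0.2685, 0.0954]
tool_rot: [-3.14, 0.002, -3.125]
contact_force: [-1.0, 1.0, 5.9]
grip_width: 0.0083
grasp_force: 61.7
```

>>> jog_arm(
  dp=[
    [0,0,-0.1],
    [0,0,-0.3],
    [0,0,-0.55],
    [0,0,-0.8],
    [0,0,-1],
    [0,0,-1],
  ],
  rotation=[
    [0,0,0],
    [0,0,0],
    [0,0,0],
    [0,0,0],
    [0,0,0],
    [0,0,0],
  ],
  hand=[0,0,0,0,0,0],
)

```text
time_s: 19.15
tool_pos: [0.5391, -0.2693, 0.1989]
tool_rot: [-3.137, 0.006, -3.125]
contact_force: [1.2, -0.6, -0.7]
grip_width: 0.0088
grasp_force: 60.7
```

>>> jog_arm(
  dp=[
    [0,0.1,-0.2],
    [0,0.3,-0.3],
    [0,0.6,-0.3],
    [0,0.9,-0.3],
    [0,1,-0.3],
    [0,1,-0.3],
  ],
  rotation=[
    [0,0,-0.03],
    [0,0,-0.06],
    [0,0,-0.1],
    [0,0,-0.126],
    [0,0,-0.126],
    [0,0,-0.126],
  ],
  hand=[0,0,0,0,0,0],
)

```text
time_s: 19.65
tool_pos: [0.5347, -0.1653, 0.2232]
tool_rot: [3.14, -0.002, -2.871]
contact_force: [-1.5, -0.9, -1.8]
grip_width: 0.0083
grasp_force: 60.6
```

>>> jog_arm(
  dp=[
    [-0.1,0.25,0],
    [-0.2,0.5,0],
    [-0.3,0.75,0],
    [-0.4,0.91,0],
  ],
  rotation=[
    [0,0,0],
    [0,0,0],
    [0,0,0],
    [0,0,0],
  ],
  hand=[0,0,0,0],
)

```text
time_s: 19.98
tool_pos: [0.5495, -0.0687, 0.2232]
tool_rot: [3.141, -0.001, -2.874]
contact_force: [-0.0, 0.6, -1.7]
grip_width: 0.0085
grasp_force: 60.6
```

>>> jog_arm(
  dp=[
    [-0.1,0.25,0],
    [-0.2,0.5,0],
    [-0.3,0.75,0],
    [-0.4,0.91,0],
    [-0.4,0.91,0],
    [-0.4,0.91,0],
  ],
  rotation=[
    [0,0,0],
    [0,0,0],
    [0,0,0],
    [0,0,0],
    [0,0,0],
    [0,0,0],
  ],
  hand=[0,0,0,0,0,0],
)

```text
time_s: 20.48
tool_pos: [0.5647, 0.0286, 0.2233]
tool_rot: [-3.141, -0.001, -2.873]
contact_force: [0.1, -0.4, -0.6]
grip_width: 0.0087
grasp_force: 60.6
```

```bash
python3 - <<'E'
from fit import *
s=bot.observe();print(s["tool_pos"],s["tool_rot"],s["grip_width"],s["contact_force"])
for c in("scene","wrist"):
  r=bot.read_camera(c)
  if c=="wrist":cv2.imwrite("pics/w5.png",r["color"][:,:,::-1])
  for q in("picket","tray","shell","piton"): print(q,[(round(d["p"],2),np.round(d["location"],4).tolist()) for d in bot.place_of(q,c)[:1]])
E
```

```text
[0.56471543 0.02864887 0.22330282] [-3.14087396e+00 -7.58238795e-04 -2.87273172e+00] 0.008682642739793838 [ 0.14094519 -0.44450767 -0.58364423]
picket [(0.63, [0.5679, 0.0285, 0.1294])]
tray [(0.97, [0.5784, -0.0168, 0.002])]
shell [(0.55, [0.5925, -0.0561, 0.0059])]
piton [(0.75, [0.4475, -0.2614, 0.0015])]
picket [(0.6, [0.5639, 0.0242, 0.1372])]
tray [(0.91, [0.5771, -0.0122, 0.0015])]
shell [(0.72, [0.589, -0.0522, 0.0046])]
piton []
```

View pics/w5.png

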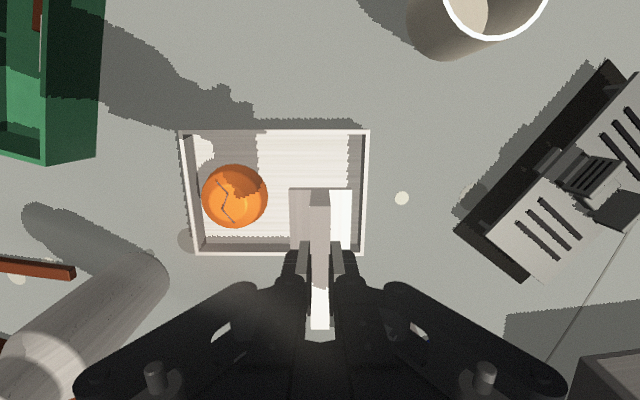

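The wrist view shows the picket held upright at px (320,260) over the tray's free half, clear of the shell at (235,196). I'm lowering it.

>>> jog_arm(
  dp=[
    [0,0,0.2],
    [0,0,0.45],
    [0,0,0.75],
    [0,0,1],
    [0,0,1],
  ],
  rotation=[
    [0,0,0],
    [0,0,0],
    [0,0,0],
    [0,0,0],
    [0,0,0],
  ],
  hand=[0,0,0,0,0],
)

```text
time_s: 21.4
tool_pos: [0.5611, 0.0288, 0.1194]
tool_rot: [3.139, -0.008, -2.874]
contact_force: [-1.3, -0.6, -2.6]
grip_width: 0.0086
grasp_force: 60.5
```

>>> jog_arm(
  dp=[
    [0,0,0.1],
    [0,0,0.18],
    [0,0,0.25],
    [0,0,0.25],
    [0,0,0.25],
  ],
  rotation=[
    [0,0,0],
    [0,0,0],
    [0,0,0],
    [0,0,0],
    [0,0,0],
  ],
  hand=[0,0,0,0,0],
)

```text
time_s: 21.82
tool_pos: [0.5647, 0.0287, 0.0993]
tool_rot: [-3.141, 0.0, -2.873]
contact_force: [0.8, 0.9, -1.6]
grip_width: 0.0087
grasp_force: 60.6
```

>>> jog_arm(
  dp=[
    [0,0,0.01],
    [0,0,0.025],
    [0,0,0.04],
    [0,0,0.04],
    [0,0,0.04],
  ],
  rotation=[
    [0,0,0],
    [0,0,0],
    [0,0,0],
    [0,0,0],
    [0,0,0],
  ],
  hand=[0,0,0,0,0],
)

```text
time_s: 22.23
tool_pos: [0.5644, 0.0287, 0.0949]
tool_rot: [-3.142, -0.0, -2.873]
contact_force: [-0.3, 0.3, -2.1]
grip_width: 0.0087
grasp_force: 60.6
```

>>> jog_arm(
  dp=[
    [0,0,0.01],
    [0,0,0.015],
    [0,0,0.015],
  ],
  rotation=[
    [0,0,0],
    [0,0,0],
    [0,0,0],
  ],
  hand=[0,0,0],
)

```text
time_s: 22.48
tool_pos: [0.5645, 0.0287, 0.0935]
tool_rot: [-3.142, 0.0, -2.873]
contact_force: [-0.0, 0.8, -1.1]
grip_width: 0.0087
grasp_force: 60.9
```

>>> jog_arm(
  dp=[
    [0,0,0.008],
    [0,0,0.01],
    [0,0,0.01],
  ],
  rotation=[
    [0,0,0],
    [0,0,0],
    [0,0,0],
  ],
  hand=[0,0,0],
)

```text
time_s: 22.73
tool_pos: [0.5645, 0.0287, 0.0934]
tool_rot: [-3.141, 0.0, -2.873]
contact_force: [-3.3, -0.0, 8.4]
grip_width: 0.0085
grasp_force: 62.1
```

The picket is on the tray floor, so I'm releasing and going up.

>>> jog_arm(
  dp=[
    [0,0,0],
    [0,0,0],
    [0,0,0],
    [0,0,0],
    [0,0,0],
    [0,0,0],
  ],
  rotation=[
    [0,0,0],
    [0,0,0],
    [0,0,0],
    [0,0,0],
    [0,0,0],
    [0,0,0],
  ],
  hand=[0.2,0.4,0.4,0.4,0.4,0.4],
)

```text
time_s: 23.23
tool_pos: [0.5645, 0.0286, 0.0923]
tool_rot: [3.142, -0.0, -2.873]
contact_force: [-0.2, -0.2, -0.5]
grip_width: 0.0342
grasp_force: 0.0
```

>>> jog_arm(
  dp=[
    [0,0,-0.1],
    [0,0,-0.25],
    [0,0,-0.5],
    [0,0,-0.8],
    [0,0,-1],
    [0,0,-1],
    [0,0,-1],
  ],
  rotation=[
    [0,0,0],
    [0,0,0],
    [0,0,0],
    [0,0,0],
    [0,0,0],
    [0,0,0],
    [0,0,0],
  ],
  hand=[0.4,0.4,0.4,0.4,0.4,0.4,0.4],
)

```text
time_s: 23.82
tool_pos: [0.5655, 0.0286, 0.1944]
tool_rot: [-3.14, 0.004, -2.873]
contact_force: [-0.6, -0.9, -0.2]
grip_width: 0.0341
grasp_force: 0.0
```

```bash
python3 - <<'E'
from fit import *
s=bot.observe();print(s["tool_pos"],s["contact_force"],s["grip_width"])
for c in("wrist","scene"):
  r=bot.read_camera(c)
  for q in("picket","tray","shell","cover","tabs","piton"): print(c,q,[(round(d["p"],2),np.round(d["location"],4).tolist()) for d in bot.place_of(q,c)[:1]])
  for d in bot.silhouettes("picket",c)[:1]:
    o=fit(r,d["mask"],[.5645,.0287,.27],.004);print(c,np.round(o.x,4),o.fun)
E
```

```text
[0.56550504 0.02860249 0.19436267] [-0.57946516 -0.85854177 -0.15758115] 0.03413924145119203
wrist picket [(0.63, [0.5668, 0.0244, 0.0075])]
wrist tray [(0.67, [0.5775, -0.0072, 0.0008])]
wrist shell [(0.84, [0.5919, -0.0556, 0.005])]
wrist cover [(0.57, [0.4852, 0.2828, 0.0054])]
wrist tabs [(0.65, [0.5637, 0.0275, 0.003])]
wrist piton []
wrist [0.5643 0.0281 0.2663] 0.04112149532710285
scene picket [(0.92, [0.5697, 0.0266, -0.0002])]
scene tray [(0.93, [0.5786, -0.0168, -0.0004])]
scene shell [(0.59, [0.7273, -0.1521, -0.0044])]
scene cover [(0.61, [0.4809, 0.2822, 0.0022])]
scene tabs [(0.65, [0.483, 0.2862, 0.0576])]
scene piton [(0.5, [0.4482, -0.2611, 0.0048])]
scene [0.566  0.0284 0.1703] 0.13280820663125115
```

Everything checks out: the picket fits flange down on the tray floor, the cover is on the mat and the piton is in the case.

```bash
python3 -c "
from plant import bot
print(bot.close_job())"
```

```text
the job is handed in; nothing more can be done
None
```

I handed the job in at about 24 s of the 64 s limit: by the last camera checks the cover stands released and centred on the mat, the picket stub lies flange down on the tray's free floor, and the piton is still in the case; no verdict was returned.

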